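# Dock the chip programmer and shut its socket lever

### The arm

A 7-joint arm with a two-finger parallel gripper is mounted at the origin on a cart in front of the work surface, level with it; the furniture and walls round the work are solid. World frame = base frame: x ahead of the robot, y to its left, z up, the work surface at z = 0. Lengths are in mm, angles in degrees, forces in N, time in s.
With the tool pointing down it reaches from about 400 to 900 mm from the base axis. Payload 5.5 kg.
Tool frame: the origin (TCP) lies midway between the tips of the shut fingers; the grasp point (between the pads) lies 19 mm behind it; z points along the fingers, y is the line along which they close (so a half turn about z gives the same grasp; the last joint's range is limited). The gripper opens to 92 mm and grips with 3 to 60 N. Pads are 19 mm wide; open, the fingers measure 130 mm over their backs; the gripper's body (75 mm by 190 mm) begins 47 mm behind the grasp point.
Start: joints at [-55.222, 28.699, -24.465, 88.831, 12.651, 65.22, -12.049], TCP at [219.056, 611.976, 226.729] pointing down, gripper open.
Joint ranges: [-164.97, 164.97], [-17.58, 116.51], [-87.97, 89.64], [11.32, 138.91], [-80.73, 260.73], [10.89, 115.49], [-147.41, 147.41]. Speed limits (degrees/s): [147.25, 147.25, 180, 180, 180, 180, 180].

### API

Orientations are given as [roll, pitch, yaw] about the fixed x, y, z axes, in that order (R = Rz(yaw) Ry(pitch) Rx(roll)).
In Python, from bench import sense, get_image, camera_params, sign_off gives the robot as it stands.
- The arm moves only by the tool move_arm, never from a script. Its argument "increments" is text: rows parted by semicolons, each of 7 numbers parted by spaces: the shift along the tool's x, y, z in mm, then the turn, a rotation vector about the tool's x, y, z in degrees, then the finger opening in mm, from 0 to 91.8. In form: dx dy dz ax ay az jaw; .... A call has 1 to 20 rows; each row is the pose to reach, as a shift and turn from the pose commanded when the call began, along the tool's axes at that moment; what a row does not reach only later rows make up. A row lasts 1/12 s, in which the tool goes at most 41.7 mm and 7.16 degrees, less where a joint would pass 70% of its speed; a pose out of reach is approached as far as the arm can. A call with a gripper value outside its range is refused whole. The fingers move at their own pace and stop on an object; the grip force is fixed at half the most. Time passes only in rows, so rows that repeat a pose let the fingers close. It gives the time, the measured TCP pose, the force, the opening and the grip force at its end, in the units of the state.
- sense(): the state, without advancing time (a new reading comes with each control period).
- get_image(name): name is "scene" or "top"; returns the picture (384x512x3 uint8, red, green, blue); there is no depth.
- camera_params(name): a dict with "K" (3x3 intrinsics, pixels), "k1" (the pictures are not rectified: a ray, as slopes to the right and down, at radius r is drawn at 1 + k1 r^2 times it, then the intrinsics apply), "R" (3x3) and "t" (3): a world point X has camera coordinates R X + t. Camera axes: x right, y down, z forward; pixel columns grow to the right and rows downward; lengths in mm; the calibration is good to about 2 mm. A picture is of the moment at which its call begins. camera_params takes no time and is no camera call.
- sign_off(): hands the job in; it is judged then, once.
The state is a dict: "clock": time; "joint_pos": joint angles; "joint_velocities": joint speeds; "effort": joint torques, N m; "tcp_pos": TCP position; "eef_rot": TCP orientation; "ft_force": force on the tool from outside, world axes, zero at the start; "wrist_torque": the same for the moment, N m; "finger_gap": finger opening in mm; "grasp_force": force on a finger pad.
Only numpy, scipy, OpenCV 4.12 (cv2) and the standard library are available. Lean on these libraries where they do the work, as an engineer would, in place of code of your own. Each camera call takes 0.05 s, during which the arm holds its last target. There are 200 camera calls.

### The job

Slide the chip programmer along the bench into its dock, pushing it with the fingertips from outside (do not pinch, lift or tip it), until its plug is fully home in the dock's port; leave its socket lever standing open until then, so that the chip contacts are not closed while the plug goes in. Then fold the lever down flat with a fingertip. Leave the programmer docked, and do not disturb the jar, the capacitor and the heat sink that stand beside the dock.

Things in the scene. Friction and masses are not known exactly. Their poses are not given: they have to be found in the camera images.
- dock: Bench dock, fixed; place and heading vary. Grey plastic box 116 wide, 46 deep, 38 high, with a black port in its front and two low guide cheeks standing out of that front. Origin: on the bench, middle of the box's front face (the stop face). +x points into the dock (the way the programmer goes in), +y left when looking in, z up. No floor: the programmer slides on the bench.
- dock_mouth (a point): On the bench in the middle of the dock's open mouth, 73 mm before the stop face (dock x = -73). The aluminium cheeks are 8 mm thick, 16 high; inner faces at dock y = +-32.5 mm from the stop face to x = -50, then flaring to y = +-44 at the mouth. Fixing ears beside the box reach y = +-76.
- dock_port (a point): Centre of the black port opening in the stop face, 10 mm above the bench. The port is 20 mm wide, open from the bench to 17 mm up and 24 mm deep; the programmer's plug slides into it.
- programmer: Loose chip programmer, 0.10 to 0.16 kg: flat white box, black chip socket on top, blue plug at one end, thin wire lever at the other. Origin: on the bench under the middle of its 110 mm length; -x points out of the plug, z up. Box: x -37 to +55, y +-31, z 0 to 21 mm. Docked: its -x lies along the dock's +x and the plug end of the box rests on the stop face, origin at dock x = -37, y = 0.
- plug_tip (a point): End of the programmer's blue plug, 10 mm above the bench, at programmer x = -55 mm, y = 0. The plug is 16 mm wide, at heights 5 to 14 mm. At the start the plug points toward the dock within 0.4 rad; the programmer's origin is 165 to 205 mm before the stop face and 40 to 75 mm left (+y) of the dock's centre line.
- programmer_lever (a joint): Socket lever of the programmer, in rad: 0 = folded down flat along the top (shut), about 1.2 to 1.45 at the start = standing up (open), end stop 1.48. It turns stiffly and stays where it is left; about 2 N near its tip moves it.
- lever_pivot (a point): The lever's hinge point on the programmer, 27 mm above its underside, at x = +40, y = +12.5 mm of the programmer (toward the end away from the plug). The hinge line is parallel to the programmer's y.
- lever_tip (a point): The free end of the lever, a 2 mm thick wire with a small red bead 41 mm from the pivot. Folded flat it lies toward the plug from the pivot, 28 mm above the bench; its end swings over from upright toward the plug and down.
- flux_jar: White jar with a lid, 46 mm across, 36 high, beside the dock; leave alone. Origin under its centre.
- capacitor_1: Large can capacitor, 35 mm across, 50 high, standing beside the dock; leave alone. Origin under its centre.
- heat_sink: Finned aluminium heat sink, 38 x 50 x 29 high, beside the dock; leave alone. Origin under its centre.
Mind the look-alikes: they are no part of the job. Of the things like the programmer, leave any that is orange; of the rest the larger one is meant.

How it is judged:
By the outcome, as a careful person would: the job done as asked, in the order asked, and still so for the second after the job is handed in, with the robot touching nothing.
It also fails if it takes over 56 s, if anything falls off the work surface, if the arm or the gripper's body presses on something with over 40 N, if the wrist force passes 120 N, or if a joint passes its speed limit or range.

## Working session

There is one attempt and no reset: what is moved stays moved. The work goes in short steps, Python scripts to look and compute and a tool call to move; the robot and the scene stay as the last step left them, time stands still between calls to the robot, and variables do not carry over. Pictures are saved under pics/ and viewed, at most 10 in all, crops included, and the job is handed in when it is done.

Besides the shell and the picture viewer there is one more tool, called after ">>>" as name(argument=value, ...), one argument or row to a line, values as JSON. move_arm: Moves the arm, as the interface text tells. Its arguments: {"type":"object","properties":{"increments":{"type":"string"}},"required":["increments"]}

```bash
ls; mkdir -p pics
cat > h.py <<'E'
import numpy as np, cv2
from bench import sense,get_image,camera_params,sign_off
def ray(name,u,v):
    c=camera_params(name);K=np.array(c["K"]);R=np.array(c["R"]);t=np.array(c["t"])
    xd=np.array([(u-K[0,2])/K[0,0],(v-K[1,2])/K[1,1]]);x=xd.copy()
    for _ in range(30): x=xd/(1+c["k1"]*(x@x))
    return -R.T@t, R.T@np.array([x[0],x[1],1.])
def onz(name,u,v,z):
    o,d=ray(name,u,v); return (o+d*(z-o[2])/d[2])
def proj(name,X):
    c=camera_params(name);K=np.array(c["K"]);p=np.array(c["R"])@np.array(X,float)+np.array(c["t"])
    x=p[:2]/p[2]; x=x*(1+c["k1"]*(x@x)); return K[:2,:2]@x+K[:2,2]
E
python3 - <<'E'
from h import *
for n in("top","scene"):
    im=get_image(n);cv2.imwrite(f"pics/{n}0.png",cv2.resize(im[:,:,::-1],(800,600),interpolation=cv2.INTER_CUBIC))
    c=camera_params(n);R=np.array(c["R"]);print(n,-R.T@np.array(c["t"]),R[2],c["K"],c["k1"])
s=sense();print(s["clock"],s["tcp_pos"],s["eef_rot"],s["finger_gap"])
E
```

```text
pics
top [ 363.92639104  296.82225548 1113.70145711] [ 0.08089302  0.02786984 -0.99633307] [[493.63292887   0.         253.20366222]
 [  0.         493.63292887 193.47568765]
 [  0.           0.           1.        ]] -0.025932161876740675
scene [872.29868387 343.6675157  782.71259258] [-0.50240801 -0.03240868 -0.86402307] [[363.74608744   0.         257.5590009 ]
 [  0.         363.74608744 182.85904683]
 [  0.           0.           1.        ]] -0.11973927532427583
0.1 [218.93764542 611.35773759 225.78980267] [-1.79900956e+02 -3.13964057e-03  1.60303592e+02] 91.7057820446453
```

View pics/top0.png

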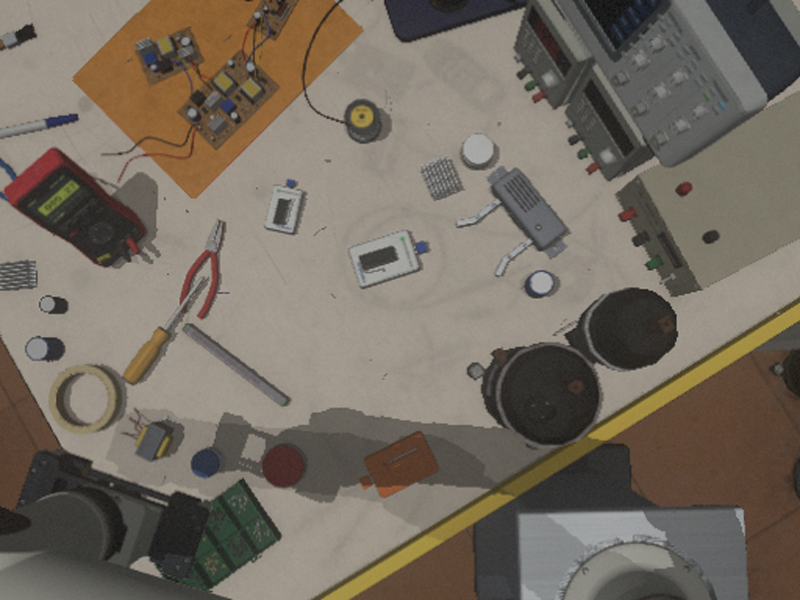

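View pics/scene0.png

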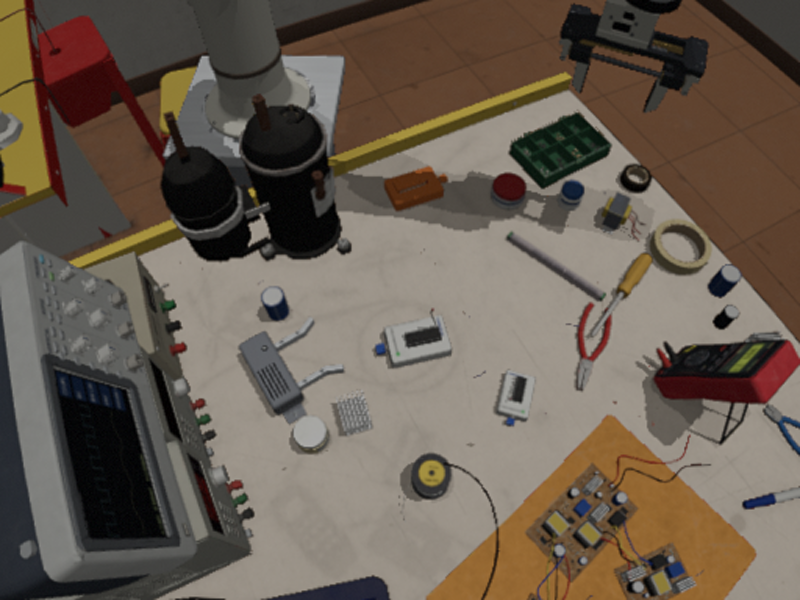

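Programmer candidates in the top view are the large white box (386,258), the small white box (285,208) and the orange one (400,464). The large white one is meant, plug toward the dock at (528,212). The jar is at (478,150), the heat sink at (441,177) and the capacitor at (541,284). I'll check this in one close crop.

Run:
```python
from h import *
im=get_image("top")[80:200,215:375,::-1]
cv2.imwrite("pics/c1.png",cv2.resize(im,(800,600),interpolation=cv2.INTER_CUBIC))
```

```text
(no output)
```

View pics/c1.png

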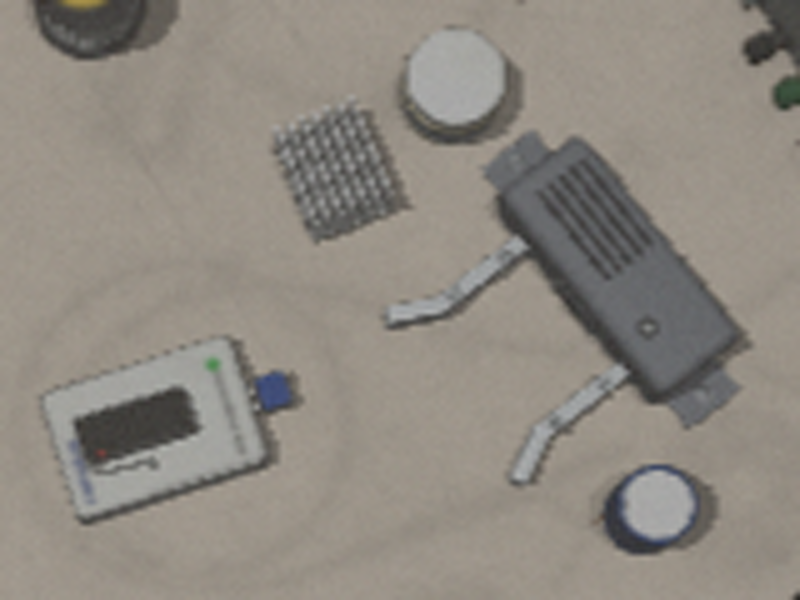

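The crop confirms the large white programmer: plug end at about (293,388), red lever bead at (101,452), pivot near (155,463). The dock's stop edge on top runs (503,197) to (655,390), and the cheek ends are at (388,319) and (520,481).

```bash
cat >> h.py <<'E'
from scipy.optimize import least_squares
def fit(name,pts,px,x0):
    def w(p): 
        c,s=np.cos(p[2]),np.sin(p[2]); return [(p[0]+c*a-s*b,p[1]+s*a+c*b,z) for a,b,z in pts]
    r=least_squares(lambda p:np.concatenate([proj(name,X)-q for X,q in zip(w(p),px)]),x0,x_scale=[10,10,.1],loss="soft_l1")
    return r.x,r.fun
E
python3 - <<'E'
from h import *
C=lambda x,y:np.array([215+(x+.5)/5-.5,80+(y+.5)/5-.5])
for n,p,z in [("prog corners",[(42,395),(232,338),(268,455),(84,516)],21),("plug",[(293,388)],10),("bead",[(101,452)],60),("jar",[(455,78)],36),("sink",[(340,168)],29),("cap",[(658,505)],50),("dock",[(503,197),(655,390),(742,330),(580,138)],38),("cheeks",[(388,319),(520,481)],16)]:
    print(n,[np.round(onz("top",*C(*q),z)[:2]).tolist() for q in p])
E
```

```text
prog corners [[533.0, 393.0], [556.0, 307.0], [503.0, 293.0], [478.0, 375.0]]
plug [[534.0, 281.0]]
bead [[501.0, 365.0]]
jar [[667.0, 205.0]]
sink [[630.0, 257.0]]
cap [[473.0, 125.0]]
dock [[612.0, 186.0], [525.0, 123.0], [550.0, 83.0], [638.0, 151.0]]
cheeks [[563.0, 237.0], [489.0, 181.0]]
```

Run:
```python
from h import *
C=lambda x,y:np.array([215+(x+.5)/5-.5,80+(y+.5)/5-.5])
P,f=fit("top",[(55,-31,21),(-37,-31,21),(-37,31,21),(55,31,21),(-55,0,12)],[C(*q) for q in [(42,395),(232,338),(268,455),(84,516),(293,388)]],[519,333,np.radians(105)])
print("prog",P[:2],np.degrees(P[2]),f.round(1))
D,f=fit("top",[(0,58,38),(0,-58,38),(46,-58,38),(46,58,38),(-73,48,16),(-73,-48,16)],[C(*q) for q in [(501,195),(657,393),(743,330),(578,137),(388,319),(520,481)]],[568,154,np.radians(-54)])
print("dock",D[:2],np.degrees(D[2]),f.round(1))
c,s=np.cos(D[2]),np.sin(D[2]);d=P[:2]-D[:2];print("prog in dock",c*d[0]+s*d[1],-s*d[0]+c*d[1])
V=lambda x,y:((x+.5)*.64-.5,(y+.5)*.64-.5)
print("canister base pts",[onz("scene",*V(*q),0)[:2].round() for q in[(265,250),(345,245),(190,245),(245,248)]], "top front",[onz("scene",*V(*q),150)[:2].round() for q in[(285,145)]], [onz("top",*V(*q),150)[:2].round() for q in[(548,395),(628,328)]])
for n in("jar",):pass
```

```text
prog [519.52708713 333.24398597] 106.32552285301169 [-0.8 -0.4  0.4 -1.6  1.7  1.1 -0.8  1.6  0.  -0.4]
dock [568.48727395 152.89691231] -53.01630837314533 [-0.5 -0.6  1.7  0.4  0.8  0.   0.3 -1.8 -1.3  0.3 -0.7  1.1]
prog in dock -173.51630949924066 69.38484856670055
canister base pts [array([359.,  81.]), array([343., 214.]), array([354., -51.]), array([356.,  46.])] top front [array([263., 127.])] [array([322., 139.]), array([403.,  36.])]
```

>>> move_arm(
  increments="-330 -96 130 0 0 54 22; -330 -96 130 0 0 54 22; -330 -96 130 0 0 54 22; -330 -96 130 0 0 54 22; -330 -96 130 0 0 54 22; -330 -96 130 0 0 54 22; -330 -96 130 0 0 54 22; -330 -96 130 0 0 54 22; -330 -96 130 0 0 54 22; -330 -96 130 0 0 54 22; -330 -96 130 0 0 54 22; -330 -96 130 0 0 54 22; -330 -96 130 0 0 54 22; -330 -96 130 0 0 54 22; -330 -96 130 0 0 54 22; -330 -96 130 0 0 54 22",
)

```text
clock: 1.48
tcp_pos: [496.7, 411.5, 97.2]
eef_rot: [180.0, -0.0, 106.4]
ft_force: [0.5, -0.4, 0.2]
finger_gap: 21.8
grasp_force: 0.0
```

Run:
```python
from h import *
im=get_image("scene")[150:310,140:353,::-1]
cv2.imwrite("pics/s2.png",cv2.resize(im,(798,600),interpolation=cv2.INTER_CUBIC))
```

```text
(no output)
```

View pics/s2.png

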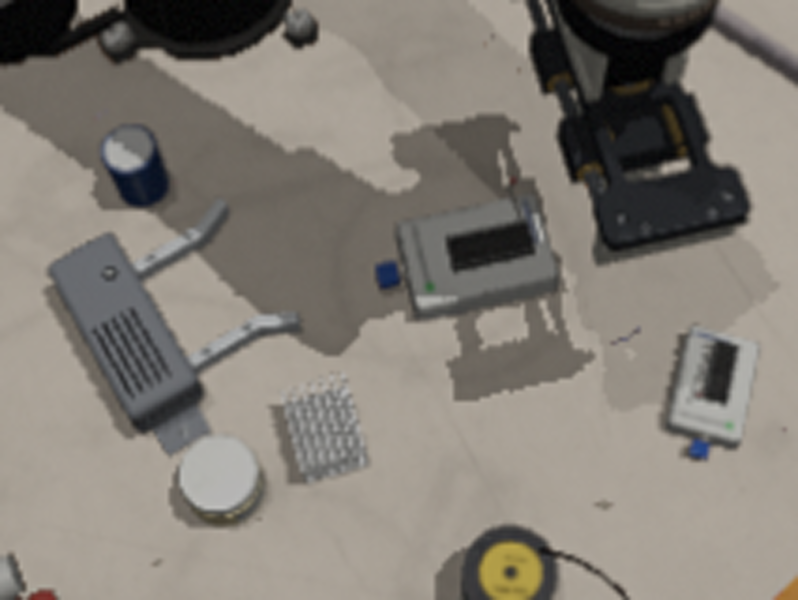

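The picture shows the gripper clear behind the programmer, at (650,200). The programmer's top corners are near (398,222), (537,195), (556,275) and (415,298), the plug end is at (378,276), and the dock front runs (113,235)–(200,378).

Run:
```python
from h import *
C=lambda x,y:np.array([140+(x+.5)*.2669-.5,150+(y+.5)*.2667-.5])
P,f=fit("scene",[(-37,31,21),(55,31,21),(55,-31,21),(-37,-31,21),(-55,0,10),(-37,-31,0)],[C(*q) for q in [(397,222),(535,192),(557,275),(413,299),(377,277),(418,318)]],[519,333,np.radians(105)])
print("prog",P[:2],np.degrees(P[2]),f.round(1))
D,f=fit("scene",[(0,-58,38),(0,58,38),(46,-58,38),(46,58,38),(-73,48,16),(-73,-48,16)],[C(*q) for q in [(113,234),(202,379),(48,270),(136,420),(298,319),(222,203)]],[568,154,np.radians(-54)])
print("dock",D[:2],np.degrees(D[2]),f.round(1))
```

```text
prog [517.38090644 332.55549503] 105.67886078869229 [-0.9 -1.3  0.4 -1.1  1.4  0.3  0.4  2.3 -0.3 -0.6 -0.7  0.7]
dock [570.5726114  152.59336529] -52.701496422412674 [-0.7 -0.7  0.3  0.8 -1.2  0.  -0.7  1.3  2.  -0.6  1.2 -0.8]
```

```bash
python3 -c "
from bench import sense
print(sense()['joint_pos'])"
```

```text
[-36.222749    34.51035001  -7.94549589  95.71294121   5.8403454
  50.14643049 -30.14802547]
```

>>> move_arm(
  increments="-49 61 0 0 0 69.3 50; -49 61 0 0 0 69.3 50; -49 61 0 0 0 69.3 50; -49 61 0 0 0 69.3 50; -49 61 0 0 0 69.3 50; -49 61 0 0 0 69.3 50; -49 61 0 0 0 69.3 50; -49 61 0 0 0 69.3 50; -49 61 0 0 0 69.3 50; -49 61 0 0 0 69.3 50; -49 61 0 0 0 69.3 50; -49 61 0 0 0 69.3 50; -49 61 0 0 0 69.3 50",
)

```text
clock: 2.62
tcp_pos: [569.5, 380.7, 96.8]
eef_rot: [-180.0, -0.0, 37.2]
ft_force: [0.9, -0.1, -0.3]
finger_gap: 50.1
grasp_force: 0.0
```

>>> move_arm(
  increments="0 0 30 0 0 0 50; 0 0 60 0 0 0 50; 0 0 80 0 0 0 50; 0 0 88 0 0 0 50; 0 0 88 0 0 0 50; 0 0 88 0 0 0 50",
)

```text
clock: 3.12
tcp_pos: [570.0, 380.5, 9.0]
eef_rot: [-180.0, -0.0, 37.0]
ft_force: [0.0, 0.5, 0.3]
finger_gap: 50.3
grasp_force: 0.0
```

>>> move_arm(
  increments="-6 0 0 0 0 0 50; -12 0 0 0 0 0 50; -17 0 0 0 0 0 50; -22 0 0 0 0 0 50; -27 0 0 0 0 0 50; -32 0 0 0 0 0 50; -37 0 0 0 0 0 50; -42 0 0 0 0 0 50; -47 0 0 0 0 0 50; -52 0 0 0 0 0 50; -57 0 0 0 0 0 50; -62 0 0 0 0 0 50; -67 0 0 0 0 0 50; -72 0 0 0 0 0 50; -77 0 0 0 0 0 50; -81 0 0 0 0 0 50; -85 0 0 0 0 0 50; -88 0 0 0 0 0 50; -90 0 0 0 0 0 50; -90 0 0 0 0 0 50",
)

```text
clock: 4.78
tcp_pos: [497.3, 325.9, 8.7]
eef_rot: [-180.0, 0.0, 37.0]
ft_force: [0.1, -0.2, -0.6]
finger_gap: 49.9
grasp_force: 0.0
```

Run:
```python
from h import *
im=get_image("top")[80:200,200:360,::-1]
cv2.imwrite("pics/c3.png",cv2.resize(im,(800,600),interpolation=cv2.INTER_CUBIC))
```

```text
(no output)
```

View pics/c3.png

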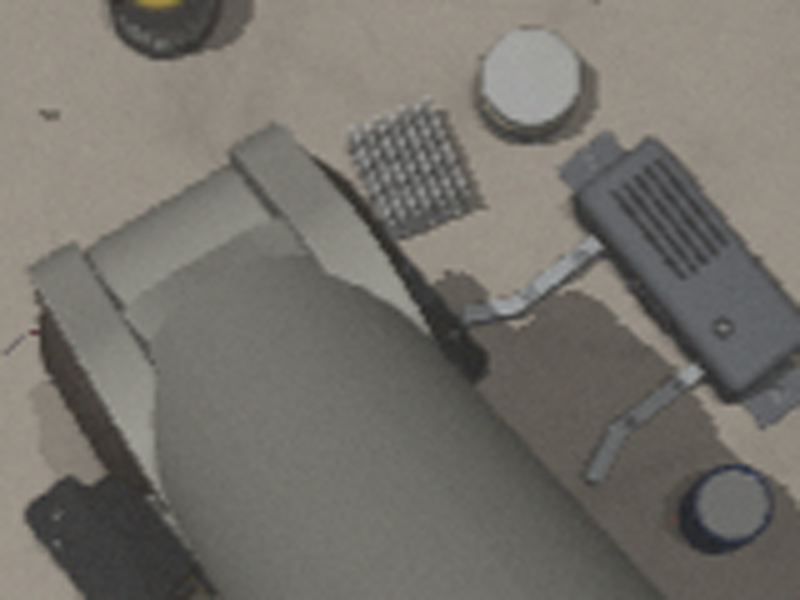

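The arm hides the programmer in this view. The TCP is at dock y≈47, so I'll push the last 6 mm, then back off and lift.

>>> move_arm(
  increments="-2 0 0 0 0 0 50; -4 0 0 0 0 0 50; -6 0 0 0 0 0 50; -6 0 0 0 0 0 50; 10 0 0 0 0 0 50; 30 0 0 0 0 0 50; 40 0 0 0 0 0 50; 40 0 -30 0 0 0 50; 40 0 -60 0 0 0 50; 40 0 -90 0 0 0 50; 40 0 -100 0 0 -30 22; 40 0 -100 0 0 -60 22; 40 0 -100 0 0 -90 22; 40 0 -100 0 0 -90 22; 40 0 -100 0 0 -90 22; 40 0 -100 0 0 -90 22; 40 0 -100 0 0 -90 22; 40 0 -100 0 0 -90 22; 40 0 -100 0 0 -90 22; 40 0 -100 0 0 -90 22",
)

```text
clock: 6.5
tcp_pos: [529.5, 350.0, 108.5]
eef_rot: [-180.0, 0.0, 109.0]
ft_force: [0.2, -0.8, -0.8]
finger_gap: 22.2
grasp_force: 0.0
```

Run:
```python
from h import *
im=get_image("scene")[150:310,140:353,::-1]
cv2.imwrite("pics/s4.png",cv2.resize(im,(798,600),interpolation=cv2.INTER_CUBIC))
```

```text
(no output)
```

View pics/s4.png

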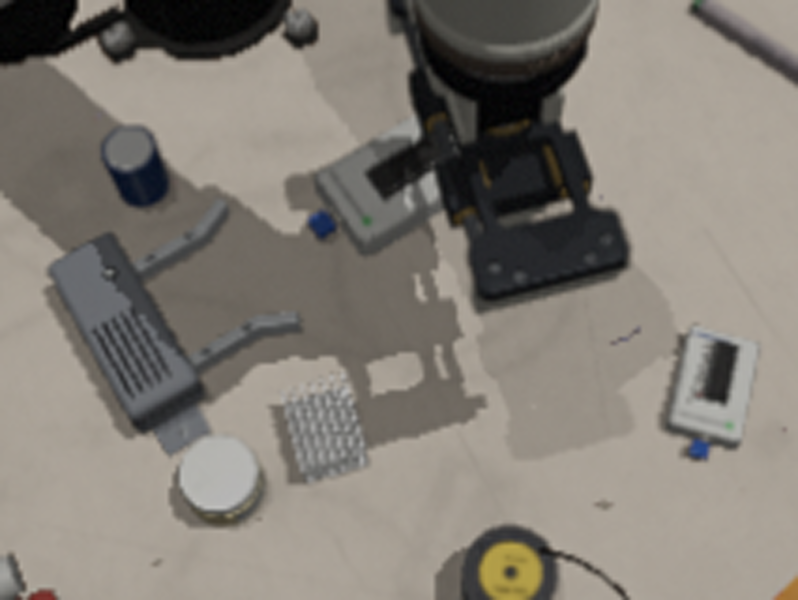

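The programmer now points into the dock: front top corners at (317,177) and (367,238), plug end at (313,227). Next I'll fit its pose.

Run:
```python
from h import *
C=lambda x,y:np.array([140+(x+.5)*.2669-.5,150+(y+.5)*.2667-.5])
P,f=fit("scene",[(-37,31,21),(-37,-31,21),(-55,0,10),(-37,-31,0)],[C(*q) for q in [(316,176),(366,238),(313,227),(371,254)]],[470,300,np.radians(127)])
D=np.array([569.5,152.7]);a=np.radians(-52.9);c,s=np.cos(a),np.sin(a);d=P[:2]-D
print("prog",P[:2],np.degrees(P[2]),f.round(1),"dock",c*d[0]+s*d[1],-s*d[0]+c*d[1],np.degrees(P[2])-127.1)
a,b=onz("scene",*C(368,238),21),onz("scene",*C(440,205),21)
print("side edge angle",np.degrees(np.arctan2(b[1]-a[1],b[0]-a[0])))
```

```text
prog [466.79272073 282.67166365] 129.23811020733203 [-1.  -1.8  0.4  0.6  1.1  0.1 -0.4  0.2] dock -165.61716138379325 -3.5177296313596145 2.1381102073320335
side edge angle 120.03628251362998
```

>>> move_arm(
  increments="0 0 0 0 0 0 22; 0 0 0 0 0 0 22",
)

```text
clock: 6.72
tcp_pos: [529.7, 350.0, 108.5]
eef_rot: [-180.0, 0.0, 108.4]
ft_force: [-0.7, -0.8, -0.2]
finger_gap: 21.6
grasp_force: 0.0
```

>>> move_arm(
  increments="39 -105.3 0 0 0 -18.7 22; 39 -105.3 0 0 0 -18.7 22; 39 -105.3 0 0 0 -18.7 22; 39 -105.3 0 0 0 -18.7 22; 39 -105.3 0 0 0 -18.7 22; 39 -105.3 0 0 0 -18.7 22; 39 -105.3 20 0 0 -18.7 22; 39 -105.3 50 0 0 -18.7 22; 39 -105.3 70 0 0 -18.7 22; 39 -105.3 90 0 0 -18.7 22; 39 -105.3 97 0 0 -18.7 22; 39 -105.3 97 0 0 -18.7 22; 39 -105.3 97 0 0 -18.7 22",
)

```text
clock: 7.8
tcp_pos: [418.5, 353.6, 11.8]
eef_rot: [180.0, 0.0, 127.2]
ft_force: [-0.1, -0.1, -0.3]
finger_gap: 22.1
grasp_force: 0.0
```

Run:
```python
from h import *
im=get_image("scene")[120:280,140:353,::-1]
cv2.imwrite("pics/s5.png",cv2.resize(im,(798,600),interpolation=cv2.INTER_CUBIC))
```

```text
(no output)
```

View pics/s5.png

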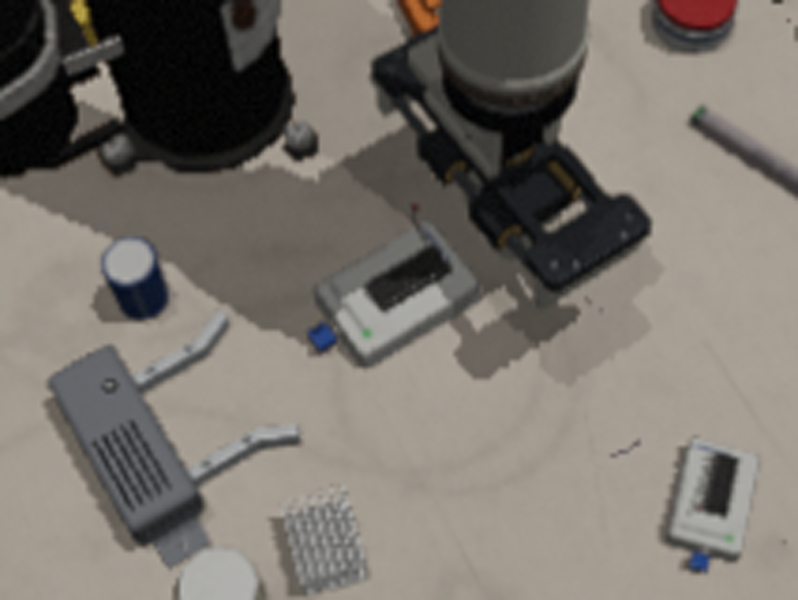

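The lever is up (bead at (415,207)), and the gripper is behind the programmer and clear of it. Top corners are at (316,291), (479,283) and (366,350), plug end at (313,341).

Run:
```python
from h import *
C=lambda x,y:np.array([140+(x+.5)*.2669-.5,120+(y+.5)*.2667-.5])
P,f=fit("scene",[(-37,31,21),(-37,-31,21),(55,-31,21),(-55,0,10),(-37,-31,0),(55,31,21)],[C(*q) for q in [(316,291),(366,350),(479,283),(313,341),(371,367),(428,227)]],[470,300,np.radians(127)])
def dk(Q):
    D=np.array([570.,152.7]);a=np.radians(-52.8);c,s=np.cos(a),np.sin(a);d=np.array(Q[:2])-D
    return (round(c*d[0]+s*d[1],1),round(-s*d[0]+c*d[1],1))
print("prog",P,np.degrees(P[2])-127.2,f.round(1),"dock",dk(P),"tcp",dk(sense()["tcp_pos"]))
c,s=np.cos(P[2]),np.sin(P[2])
for th in(1.2,1.3,1.4):
    X=40-41*np.cos(th);print(th,proj("scene",(P[0]+c*X-s*12.5,P[1]+s*X+c*12.5,27+41*np.sin(th))),C(415,207))
# direct dock/prog comparison in same view: plug tip and cheek mouth midpoint
m=[onz("scene",*C(*q),16) for q in[(298,432),(223,317)]];print([dk(q) for q in m])
```

```text
prog [469.81905599 282.20906635   2.23969426] 1.1250284658851655 [-1.3 -1.6 -0.2  1.9  1.8 -0.6  0.6  0.6 -1.1  1.1  0.4 -3.8] dock (np.float64(-163.7), np.float64(-1.5)) tcp (np.float64(-251.9), np.float64(1.3))
1.2 [248.00230381 178.44366462] [250.39695 174.84025]
1.3 [249.3781372 177.3113479] [250.39695 174.84025]
1.4 [250.79712054 176.24443583] [250.39695 174.84025]
[(np.float64(-67.9), np.float64(47.2)), (np.float64(-68.9), np.float64(-46.1))]
```

>>> move_arm(
  increments="-6 0 0 0 0 0 22; -12 0 0 0 0 0 22; -17 0 0 0 0 0 22; -21 0 0 0 0 0 22; -25 0 0 0 0 0 22; -30 0 0 0 0 0 22; -35 0 0 0 0 0 22; -40 0 0 0 0 0 22; -45 0 0 0 0 0 22; -50 0 0 0 0 0 22; -55 0 0 0 0 0 22; -60 0 0 0 0 0 22; -65 0 0 0 0 0 22; -70 0 0 0 0 0 22; -75 0 0 0 0 0 22; -80 0 0 0 0 0 22; -84 0 0 0 0 0 22; -88 0 0 0 0 0 22; -90 0 0 0 0 0 22; -90 0 0 0 0 0 22",
)

```text
clock: 9.52
tcp_pos: [472.6, 281.3, 11.6]
eef_rot: [-180.0, 0.0, 127.3]
ft_force: [0.2, -1.1, -0.8]
finger_gap: 21.7
grasp_force: 0.0
```

Run:
```python
from h import *
im=get_image("scene")[140:260,140:300,::-1]
cv2.imwrite("pics/s6.png",cv2.resize(im,(800,600),interpolation=cv2.INTER_CUBIC))
```

```text
(no output)
```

View pics/s6.png

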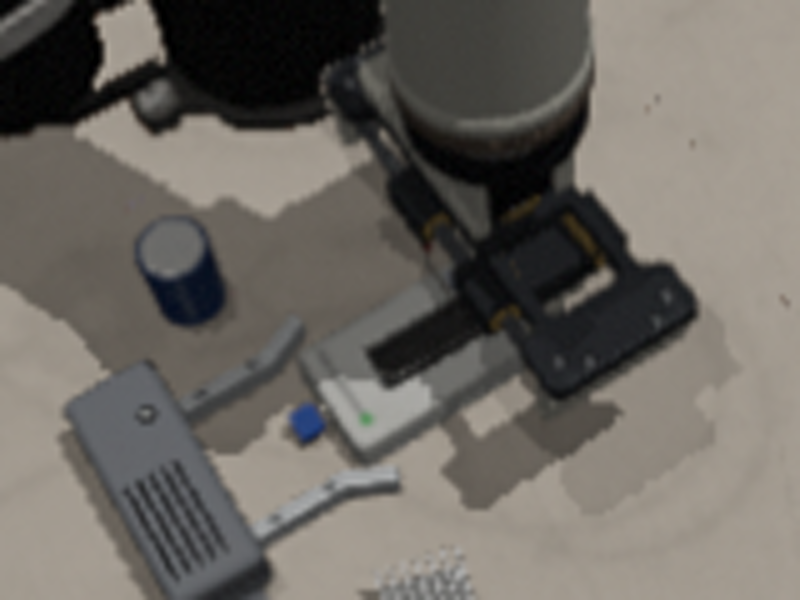

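The nose is entering the mouth midway between the cheek ends, which are at (300,325) and (395,478). I'll keep pushing, more slowly.

>>> move_arm(
  increments="-2 0 0 0 0 0 22; -5 0 0 0 0 0 22; -8 0 0 0 0 0 22; -11 0 0 0 0 0 22; -14 0 0 0 0 0 22; -17 0 0 0 0 0 22; -20 0 0 0 0 0 22; -22 0 0 0 0 0 22; -24 0 0 0 0 0 22; -26 0 0 0 0 0 22; -28 0 0 0 0 0 22; -30 0 0 0 0 0 22",
)

```text
clock: 10.57
tcp_pos: [490.3, 258.2, 11.7]
eef_rot: [-180.0, -0.0, 127.3]
ft_force: [-0.4, 0.5, -1.8]
finger_gap: 22.2
grasp_force: 0.3
```

>>> move_arm(
  increments="-2 0 0 0 0 0 22; -4 0 0 0 0 0 22; -6 0 0 0 0 0 22; -8 0 0 0 0 0 22; -10 0 0 0 0 0 22; -12 0 0 0 0 0 22; -14 0 0 0 0 0 22; -16 0 0 0 0 0 22; -17 0 0 0 0 0 22; -18 0 0 0 0 0 22",
)

```text
clock: 11.4
tcp_pos: [501.3, 243.8, 11.7]
eef_rot: [-180.0, -0.0, 127.3]
ft_force: [-0.3, 0.7, -0.2]
finger_gap: 22.3
grasp_force: 0.3
```

>>> move_arm(
  increments="-2 0 0 0 0 0 22; -4 0 0 0 0 0 22; -5 0 0 0 0 0 22; -6 0 0 0 0 0 22; -7 0 0 0 0 0 22; -8 0 0 0 0 0 22; -9 0 0 0 0 0 22; -10 0 0 0 0 0 22",
)

```text
clock: 12.07
tcp_pos: [507.3, 236.0, 11.7]
eef_rot: [-180.0, -0.0, 127.3]
ft_force: [-0.1, 0.4, 0.0]
finger_gap: 22.3
grasp_force: 0.4
```

>>> move_arm(
  increments="-0.5 0 0 0 0 0 22; -1 0 0 0 0 0 22; -1.5 0 0 0 0 0 22; -2 0 0 0 0 0 22",
)

```text
clock: 12.4
tcp_pos: [507.9, 235.7, 11.7]
eef_rot: [180.0, -0.1, 127.4]
ft_force: [-2.4, 4.1, -0.1]
finger_gap: 22.3
grasp_force: 2.8
```

>>> move_arm(
  increments="-1 0 0 0 0 0 22; -2 0 0 0 0 0 22; -3 0 0 0 0 0 22; -3 0 0 0 0 0 22",
)

```text
clock: 12.73
tcp_pos: [508.1, 235.7, 11.7]
eef_rot: [180.0, -0.2, 127.5]
ft_force: [-5.9, 8.2, 0.8]
finger_gap: 21.7
grasp_force: 5.1
```

>>> move_arm(
  increments="-2 0 0 0 0 0 22; -4 0 0 0 0 0 22; -5 0 0 0 0 0 22; -5 0 0 0 0 0 22; -5 0 0 0 0 0 22",
)

```text
clock: 13.15
tcp_pos: [508.3, 235.6, 11.7]
eef_rot: [-180.0, -0.5, 127.6]
ft_force: [-12.1, 15.0, 3.7]
finger_gap: 21.7
grasp_force: 9.7
```

Run:
```python
from h import *
im=get_image("scene")[150:240,140:260,::-1]
cv2.imwrite("pics/s7.png",cv2.resize(im,(800,600),interpolation=cv2.INTER_CUBIC))
```

```text
(no output)
```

View pics/s7.png

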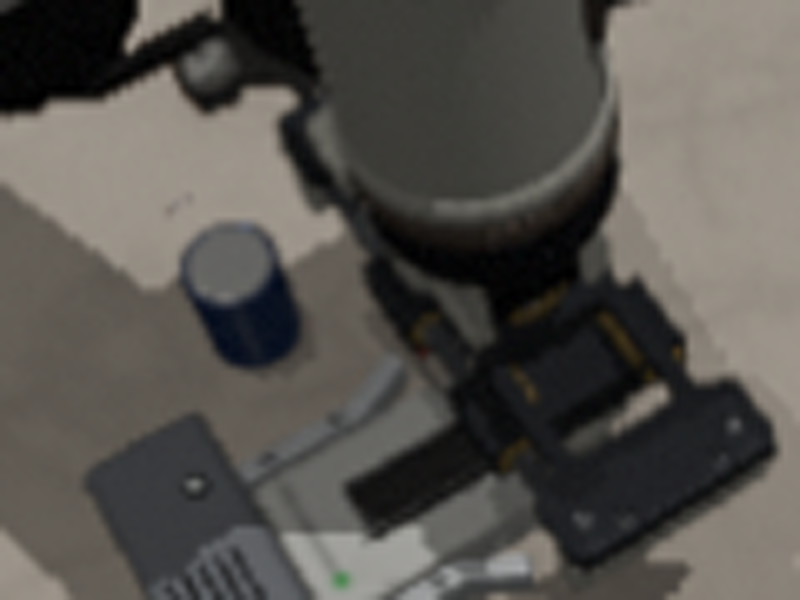

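The programmer's nose is flush against the dock front with no plug showing, the lever bead at (423,350) is still upright, and 19 N moves it no further. It's home, so I'll back off, close the fingers and lift to the lever.

>>> move_arm(
  increments="10 0 0 0 0 0 22; 25 0 0 0 0 0 22; 40 0 0 0 0 0 22; 40 0 0 0 0 0 10; 40 -3 -20 0 0 0 0; 40 -6 -43 0 0 0 0; 40 -6 -43 0 0 0 0; 40 -6 -43 0 0 0 0; 40 -6 -43 0 0 0 0; 40 -6 -43 0 0 0 0",
)

```text
clock: 14.03
tcp_pos: [484.2, 255.2, 53.9]
eef_rot: [-179.9, 0.0, 127.3]
ft_force: [0.1, 0.7, -0.7]
finger_gap: 0.1
grasp_force: 0.0
```

>>> move_arm(
  increments="-15 0 0 0 0 0 0; -30 0 0 0 0 0 0; -36 0 0 0 0 0 0; -41 0 0 0 0 0 0; -46 0 0 0 0 0 0; -51 0 0 0 0 0 0; -56 0 0 0 0 0 0; -61 0 0 0 0 0 0; -66 0 0 0 0 0 0; -70 0 0 0 0 0 0; -73 0 2 0 0 0 0; -76 0 4 0 0 0 0; -79 0 7 0 0 0 0; -82 0 10 0 0 0 0; -85 0 12 0 0 0 0; -88 0 14 0 0 0 0; -88 0 14 0 0 0 0",
)

```text
clock: 15.45
tcp_pos: [538.1, 185.2, 40.2]
eef_rot: [-180.0, 0.0, 127.3]
ft_force: [0.7, 0.5, 0.5]
finger_gap: 0.1
grasp_force: 0.4
```

>>> move_arm(
  increments="0 0 2 0 0 0 0; 0 0 4 0 0 0 0; 0 0 6 0 0 0 0; 0 0 7.5 0 0 0 0; 0 0 9 0 0 0 0; 0 0 9 0 0 0 0",
)

```text
clock: 15.95
tcp_pos: [537.7, 186.2, 31.5]
eef_rot: [180.0, 0.0, 127.3]
ft_force: [1.2, 0.5, 0.9]
finger_gap: 0.2
grasp_force: 0.8
```

>>> move_arm(
  increments="0 0 1 0 0 0 0; 0 0 1.5 0 0 0 0; 0 0 2 0 0 0 0; 0 0 2 0 0 0 0",
)

```text
clock: 16.28
tcp_pos: [537.3, 186.3, 29.5]
eef_rot: [-180.0, -0.0, 127.3]
ft_force: [1.5, 0.4, -0.2]
finger_gap: 0.5
grasp_force: 0.6
```

>>> move_arm(
  increments="0 0 0.5 0 0 0 0; 0 0 1 0 0 0 0; 0 0 1.5 0 0 0 0; 0 0 1.5 0 0 0 0",
)

```text
clock: 16.62
tcp_pos: [537.5, 186.2, 28.0]
eef_rot: [-180.0, -0.0, 127.3]
ft_force: [0.9, -0.3, 0.5]
finger_gap: 0.6
grasp_force: 0.5
```

>>> move_arm(
  increments="0 0 0.5 0 0 0 0; 0 0 1 0 0 0 0; 0 0 1.5 0 0 0 0; 0 0 1.5 0 0 0 0",
)

```text
clock: 16.95
tcp_pos: [537.4, 186.2, 26.5]
eef_rot: [-180.0, -0.0, 127.3]
ft_force: [0.8, -0.9, 0.2]
finger_gap: 0.5
grasp_force: 0.4
```

>>> move_arm(
  increments="0 0 -20 0 0 0 0; 0 0 -50 0 0 0 0; 0 0 -80 0 0 0 0; 30 0 -110 0 0 0 0; 70 0 -120 0 0 0 0; 110 0 -120 0 0 0 0; 130 0 -120 0 0 0 0; 130 0 -120 0 0 0 0",
)

```text
clock: 17.62
tcp_pos: [454.0, 295.3, 147.2]
eef_rot: [-180.0, -0.2, 127.8]
ft_force: [-0.8, 0.4, 0.5]
finger_gap: 0.7
grasp_force: 0.0
```

Run:
```python
from h import *
im=get_image("scene");np.save("last.npy",im)
im=im[170:230,160:240,::-1]
cv2.imwrite("pics/s8.png",cv2.resize(im,(800,600),interpolation=cv2.INTER_CUBIC))
```

```text
(no output)
```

View pics/s8.png

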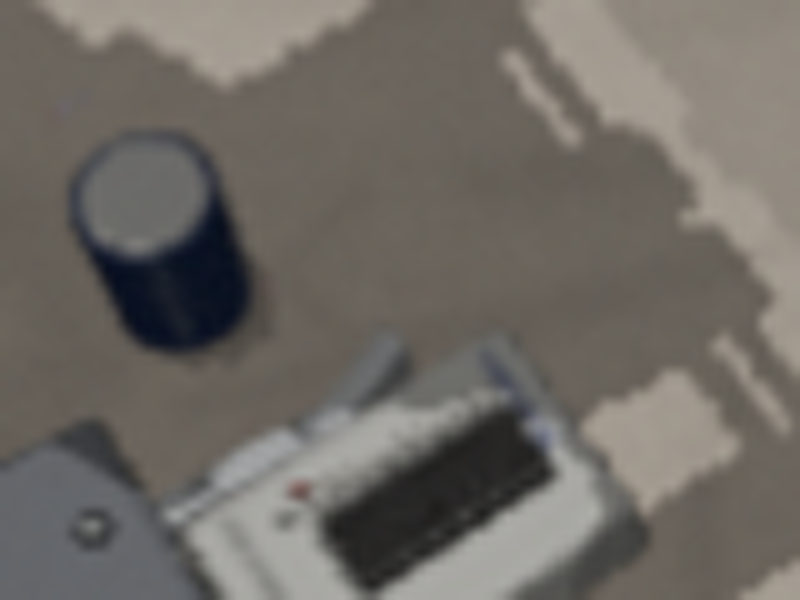

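The bead is now low, at (300,489), near the dock end of the programmer's top, so the lever is at least nearly folded. I'll estimate the angle.

Run:
```python
from h import *
P=lambda x,y:(160+(x+.5)/10-.5,170+(y+.5)/10-.5)
im=np.load("last.npy").astype(int)
r=im[...,0]-(im[...,1]+im[...,2])//2
sub=r[212:224,183:197];i=np.argwhere(sub>18);print([(183+b,212+a,sub[a,b]) for a,b in i])
ex=np.array([.605,-.797]);ey=np.array([.797,.605]);T=np.array([508.2,235.6])-ey*1.0
def w(px,py,z): return np.r_[T+ex*(64.5-px)-ey*py,z]   # rear face 9.5 ahead of T
for th in(0,.1,.2,.3,.5):
    print(th,proj("scene",w(40-41*np.cos(th),12.5,27+41*np.sin(th))+np.array([0,0,1 if th==0 else 0])))
# refs: LED-end corner & right rear corner tops for bias check
print("front +y corner",proj("scene",w(-37,31,21)),P(185,520),"rear -y",proj("scene",w(55,-31,21)),P(640,520),"rear +y",proj("scene",w(55,31,21)),P(500,338), "bead",P(300,489))
```

```text
[(np.int64(189), np.int64(218), np.int64(22)), (np.int64(190), np.int64(218), np.int64(22)), (np.int64(189), np.int64(219), np.int64(19))]
0 [193.8525726  219.47076569]
0.1 [193.7137542  218.85944093]
0.2 [193.66247818 217.9749633 ]
0.3 [193.77111198 217.00751768]
0.5 [194.46928406 214.86225578]
front +y corner [176.83515269 222.65844438] (178.05, 221.55) rear -y [224.95202733 222.55747057] (223.55, 221.55) rear +y [211.15161256 202.59153066] (209.55, 203.35) bead (189.55, 218.45)
```

Run:
```python
from h import *
ex=np.array([.605,-.797]);ey=np.array([.797,.605]);T=np.array([508.2,235.6])-ey
def w(px,py,z): return np.r_[T+ex*(64.5-px)-ey*py,z]
S={}
for n in("top","scene"):
    im=get_image(n).astype(float);np.save(n+".npy",im)
    c=proj(n,w(-1,12.5,28));r=im[...,0]-(im[...,1]+im[...,2])/2
    u0,v0=int(c[0])-14,int(c[1])-12;s=r[v0:v0+24,u0:u0+28]
    wt=np.clip(s-np.median(s)-8,0,None);yy,xx=np.mgrid[v0:v0+24,u0:u0+28]
    pk=np.unravel_index(s.argmax(),s.shape)
    m=(abs(yy-pk[0]-v0)<3)&(abs(xx-pk[1]-u0)<3);wt*=m
    S[n]=((xx*wt).sum()/wt.sum(),(yy*wt).sum()/wt.sum());print(n,"pred",c.round(1),"bead",np.round(S[n],1),s.max().round(),np.median(s), "pivot",proj(n,w(40,12.5,27)).round(1))
def res(X): return np.r_[proj("top",X)-S["top"],proj("scene",X)-S["scene"]]
q=least_squares(res,w(-1,12.5,28));d=q.x[:2]-T;print(q.x,q.fun.round(1),"prog x,y",64.5-d@ex,-d@ey)
```

```text
top pred [320.8 153.4] bead [nan nan] 8.0 3.5 pivot [306.4 164.9]
scene pred [193.9 219.5] bead [189.5 218.4] 22.0 2.0 pivot [209.3 210.6]<stdin>:12: RuntimeWarning: invalid value encountered in scalar divide
Traceback (most recent call last):
ValueError: Residuals are not finite in the initial point.
```

>>> move_arm(
  increments="40 0 -20 0 0 0 0; 80 0 -40 0 0 0 0; 120 0 -60 0 0 0 0; 150 0 -80 0 0 0 0; 150 0 -80 0 0 0 0; 150 0 -80 0 0 0 0",
)

```text
clock: 18.27
tcp_pos: [367.7, 411.0, 228.3]
eef_rot: [179.8, -0.1, 127.5]
ft_force: [-0.0, -0.6, -0.4]
finger_gap: 0.3
grasp_force: 0.0
```

Run:
```python
from h import *
ex=np.array([.605,-.797]);ey=np.array([.797,.605]);T=np.array([508.2,235.6])-ey
def w(px,py,z): return np.r_[T+ex*(64.5-px)-ey*py,z]
for n in("top","scene"):
    im=get_image(n).astype(float);np.save(n+".npy",im)
    c=proj(n,w(-1,12.5,28));r=im[...,0]-(im[...,1]+im[...,2])/2
    u0,v0=int(c[0])-16,int(c[1])-11;s=r[v0:v0+20,u0:u0+32];g=im[v0:v0+20,u0:u0+32].mean(2)
    print(n,u0,v0,"pred",c.round(1),"pivot",proj(n,w(40,12.5,27)).round(1));
    k=np.argsort(s.ravel())[::-1][:6];print([(u0+i%32,v0+i//32,s.ravel()[i]) for i in k]);print(g.astype(int))
```

```text
top 304 142 pred [320.8 153.4] pivot [306.4 164.9]
[(np.int64(324), np.int64(151), np.float64(44.0)), (np.int64(323), np.int64(151), np.float64(22.0)), (np.int64(324), np.int64(152), np.float64(18.0)), (np.int64(335), np.int64(161), np.float64(12.5)), (np.int64(334), np.int64(161), np.float64(11.5)), (np.int64(323), np.int64(152), np.float64(10.0))]
[[ 79  78 105 147 162 158 160 162 160 159 158 156 158 159 159 158 162 159
  145 126 136 153 161 161 141  95  82  66  60  66  83  95]
 [ 87 118 155 161 159 160 159 161 161 161 160 159 159 158 159 160 162 161
  158 145 129 139 155 157 157 138  82  58  66  64  71  88]
 [139 157 162 160 164 162 161 161 159 160 148 102  91 129 160 159 157 160
  161 157 141 119 133 151 160 160 140  94  60  64  62  72]
 [156 161 162 159 160 159 160 160 159 144  90  61  64 112 159 162 161 160
  159 162 152 137 121 139 159 158 158 135  87  67  57  65]
 [159 159 160 160 162 161 158 162 145  93  62  61  57  63 115 162 159 160
  160 158 158 152 136 132 151 161 158 157 132  71  60  60]
 [161 157 158 161 163 160 158 144  92  61  60  62  55  59  67 112 162 161
  160 158
[... 4227 characters left out ...]
5  35  32  37  44  43  45  54  88]
 [ 69 103 147 162 159 149 134 141 157 162 158 155 159 160 135  77  38  34
   34  36  36  36  36  34  37  42  56  42  43  85 137 151]
 [ 72  90 134 158 162 155 138 135 151 161 162 162 162 162 139  94  61  43
   36  36  34  36  36  39  45  41  42  59 104 143 161 162]
 [ 89  82  90 135 160 160 153 144 144 155 162 162 161 163 159 133  88  48
   35  36  36  36  44  54  44  48  84 126 151 161 163 162]
 [ 89  79  81 123 156 161 159 148 136 144 158 162 162 162 163 159 131  77
   39  37  39  45  44  44  81 124 148 158 162 162 162 162]
 [ 93  80  63  88 135 160 162 158 144 134 148 160 162 162 163 162 139  99
   62  45  45  39  48  86 139 158 162 162 162 162 162 161]]
```

Run:
```python
from h import *
ex=np.array([.605,-.797]);ey=np.array([.797,.605]);D=np.array([570,152.7])
def dk(X): d=X[:2]-D; return (d@ex).round(1),(d@ey).round(1),X[2].round(1)
S={"top":(323.8,151.3),"scene":(189.6,218.45)}
q=least_squares(lambda X:np.r_[proj("top",X)-S["top"],proj("scene",X)-S["scene"]],[545,195,28.])
print("bead dock frame",dk(q.x),q.fun.round(2),"expected folded",(-36,-12.5,28))
for n in S:
    im=np.load(n+".npy").clip(0,255).astype(np.uint8)
    # rear-left corner, socket, rear edge profile along prog centre line y=-10(dock +22): sample intensity vs dock x
    for z,y in((21,24),(21,-24)):
        xs=np.arange(-106,14,2);v=[]
        for x in xs:
            p=proj(n,np.r_[D+ex*x+ey*y,z]);v.append(int(cv2.getRectSubPix(im,(1,1),tuple(map(float,p))).mean()))
        print(n,"dock y",y,"x=-106..12 step2",v)
```

```text
bead dock frame (np.float64(-31.0), np.float64(-14.3), np.float64(39.0)) [ 0.46 -0.11  0.48 -0.02] expected folded (-36, -12.5, 28)
top dock y 24 x=-106..12 step2 [145, 147, 144, 127, 101, 100, 129, 152, 156, 155, 155, 158, 153, 156, 157, 159, 157, 159, 161, 160, 161, 162, 160, 161, 161, 160, 159, 161, 161, 161, 161, 159, 159, 158, 160, 158, 157, 155, 154, 155, 156, 157, 158, 157, 157, 156, 157, 157, 152, 132, 102, 81, 63, 62, 74, 90, 100, 106, 106, 104]
top dock y -24 x=-106..12 step2 [145, 144, 141, 133, 99, 86, 112, 153, 154, 140, 130, 145, 159, 160, 160, 161, 161, 160, 160, 161, 160, 159, 160, 159, 160, 161, 160, 159, 160, 161, 162, 160, 159, 159, 159, 159, 158, 159, 159, 159, 159, 158, 157, 156, 151, 142, 140, 154, 159, 150, 116, 72, 63, 65, 79, 96, 104, 106, 105, 106]
scene dock y 24 x=-106..12 step2 [145, 147, 148, 149, 148, 145, 128, 115, 126, 129, 133, 134, 141, 139, 138, 137, 139, 138, 140, 145, 148, 150, 145, 150, 151, 153, 151, 152, 155, 155, 155, 152, 155, 155, 155, 155, 156, 155, 154, 154, 156, 158, 158, 159, 160, 161, 159, 160, 159, 153, 120, 83, 78, 82, 87, 96, 100, 101, 99, 83]
scene dock y -24 x=-106..12 step2 [144, 145, 145, 146, 146, 145, 144, 147, 154, 153, 136, 127, 141, 153, 160, 156, 158, 161, 162, 161, 162, 159, 154, 157, 153, 151, 159, 161, 159, 160, 160, 155, 155, 152, 148, 146, 127, 110, 106, 134, 156, 161, 161, 161, 158, 149, 137, 145, 156, 160, 153, 115, 85, 84, 91, 97, 100, 100, 99, 99]
```

The bead triangulates to z≈35–39, so the lever isn't quite flat. The fingertip slid past it sideways. I'll press again, centred on the wire (dock y −13) and further forward.

>>> move_arm(
  increments="-40 0 20 0 0 0 0; -80 0 40 0 0 0 0; -120 0 60 0 0 0 0; -160 -5 80 0 0 0 0; -200 -10 100 0 0 0 0; -240 -10 120 0 0 0 0; -270 -10 140 0 0 0 0; -285 -10 160 0 0 0 0; -292 -10 173 0 0 0 0; -292 -10 178 0 0 0 0; -292 -10 178 0 0 0 0; -292 -10 178 0 0 0 0",
)

```text
clock: 19.37
tcp_pos: [536.1, 171.5, 48.6]
eef_rot: [-180.0, -0.1, 127.4]
ft_force: [-0.1, -0.2, -0.2]
finger_gap: 0.3
grasp_force: 0.0
```

>>> move_arm(
  increments="0 0 3 0 0 0 0; 0 0 6 0 0 0 0; 0 0 9 0 0 0 0; 0 0 11 0 0 0 0; 0 0 13 0 0 0 0; 0 0 15 0 0 0 0; 0 0 16 0 0 0 0",
)

```text
clock: 19.95
tcp_pos: [536.8, 170.7, 32.5]
eef_rot: [-180.0, -0.0, 127.3]
ft_force: [0.0, -0.1, 0.4]
finger_gap: 0.4
grasp_force: 0.3
```

>>> move_arm(
  increments="0 0 1 0 0 0 0; 0 0 2 0 0 0 0; 0 0 3 0 0 0 0; 0 0 3 0 0 0 0",
)

```text
clock: 20.28
tcp_pos: [536.9, 170.5, 29.5]
eef_rot: [-180.0, -0.0, 127.3]
ft_force: [0.4, 0.2, -0.4]
finger_gap: 0.3
grasp_force: 0.0
```

>>> move_arm(
  increments="0 0 0.5 0 0 0 0; 0 0 1 0 0 0 0; 0 0 1.5 0 0 0 0; 0 0 1.5 0 0 0 0",
)

```text
clock: 20.62
tcp_pos: [537.2, 170.7, 28.5]
eef_rot: [180.0, 0.0, 127.3]
ft_force: [-0.5, -0.8, 3.6]
finger_gap: 0.4
grasp_force: 2.1
```

>>> move_arm(
  increments="0 0 1 0 0 0 0; 0 0 2 0 0 0 0; 0 0 2.5 0 0 0 0; 0 0 2.5 0 0 0 0",
)

```text
clock: 20.95
tcp_pos: [537.6, 170.8, 27.1]
eef_rot: [179.9, 0.0, 127.3]
ft_force: [-2.5, -1.3, 14.4]
finger_gap: 0.6
grasp_force: 6.8
```

>>> move_arm(
  increments="0 0 -10 0 0 0 0; 0 0 -40 0 0 0 0; 0 0 -80 0 0 0 0; 30 0 -110 0 0 0 0; 70 0 -130 0 0 0 0; 110 0 -150 0 0 0 0; 150 0 -170 0 0 0 0; 190 0 -190 0 0 0 0; 230 0 -200 0 0 0 0; 260 0 -200 0 0 0 0; 280 0 -200 0 0 0 0; 280 0 -200 0 0 0 0",
)

```text
clock: 21.95
tcp_pos: [362.2, 398.9, 226.9]
eef_rot: [179.9, -0.2, 127.9]
ft_force: [-0.2, 1.0, 0.4]
finger_gap: 0.7
grasp_force: 0.0
```

```bash
cat > b.py <<'E'
from h import *
ex=np.array([.605,-.797]);ey=np.array([.797,.605]);D=np.array([570,152.7])
S={}
for n,c in(("top",(323,152)),("scene",(190,219))):
    im=get_image(n).astype(float);r=im[...,0]-(im[...,1]+im[...,2])/2
    u0,v0=c[0]-7,c[1]-7;s=r[v0:v0+15,u0:u0+15];yy,xx=np.mgrid[v0:v0+15,u0:u0+15]
    pk=np.unravel_index(s.argmax(),s.shape);w=np.clip(s-6,0,None)*((abs(yy-pk[0]-v0)<3)&(abs(xx-pk[1]-u0)<3))
    S[n]=np.array([(xx*w).sum(),(yy*w).sum()])/w.sum();print(n,S[n].round(2),s.max())
q=least_squares(lambda X:np.r_[proj("top",X)-S["top"],proj("scene",X)-S["scene"]],[545,195,28.])
d=q.x[:2]-D;print("bead",(d@ex).round(1),(d@ey).round(1),q.x[2].round(1),q.fun.round(2),sense()["tcp_pos"])
E
python3 b.py
```

```text
top [323.75 151.29] 46.0
scene [189.61 219.44] 24.0
bead -30.3 -14.0 35.1 [ 0.49 -0.11  0.52 -0.03] [366.3553536  393.79201825 225.74827088]
```

```bash
python3 -c "
from bench import sign_off
print(sign_off())"
```

```text
the job is handed in; nothing more can be done
None
```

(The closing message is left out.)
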